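# Present a specimen jar in front of a hand-held reflector flap

### The job

Lift the specimen jar that stands beside the viewing stand, tip it in the air to about 40 degrees and keep it so for a second to shift the specimen, then level it, stand it upright in the round seat of the viewing stand and let go of it. Then raise the stand's white reflector flap by its bar until it lines up with the pointer on the scale, and finish while still holding it there, since it falls back flat by itself. Leave the pointer as it is set, and do not disturb the timer, the dropper bottle or the dish.

Things in the scene. Friction and masses are not known exactly. Their poses are not given: they have to be found in the camera images.
- jar: clear specimen jar with a screw lid, 73 mm in diameter, 123 mm high, 0.2 to 0.3 kg; the lid is the top 18 mm, 64 mm in diameter, does not turn, and can be gripped across from above. Loose, upright on the bench left or right of the viewing stand (the timer is on the other side); the only jar near the stand. Origin: centre of its underside; z up along the jar.
- stand: viewing stand fixed to the bench: wooden base board, 12 mm thick, from x = -145 to +110, y = -90 to +100 mm; round jar seat at the robot's end; white flap; white quarter-circle scale at the +y side, up to 160 mm high. Origin: at bench level below the middle of the hinge line, which runs along y 45 mm above the bench. x points from the seat to the flap's bar, away from the robot.
- seat (a point): centre of the round jar seat, on top of the base board (12 mm above the bench), 95 mm from the hinge line towards the robot. A low ring of 80 mm inner diameter, 5 mm high, surrounds it; the jar's foot (73 mm) stands inside the ring. Axes as the stand's.
- flap (a joint): angle of the reflector flap in rad: 0 lying flat (pointing to the stand's +x), growing as its free edge is raised; 1.57 upright. It turns freely, weighs 0.2 to 0.33 kg and falls back flat when let go.
- flap_bar (a point): middle of the round steel bar at the flap's free edge: 12 mm in diameter, parallel to the hinge line, 135 mm from it, 45 mm above the bench when flat. Carried by two straps 102 mm apart; between them fingers fit on both sides, with a 34 mm gap to the white panel (130 mm wide, 6 mm thick). It can turn between gripper fingers. Its x axis points from the hinge line to the bar.
- pointer (a joint): angle at which the pointer is set, in rad, on the same hinge line and with the same zero and direction as the flap (between 0.6 and 1.0). Stiff; it stays as set. Its tip is up to 165 mm above the bench.
- pointer_pin (a point): end of the dark round pin (10 mm in diameter) at the tip of the dark pointer arm, on the stand's left (+y) side, 135 mm from the hinge line and 70 mm to the left of the flap's middle; when flap and pointer line up, the end of the flap's bar faces this pin. Its x axis points from the hinge line to the pin.
- timer: bystander: beige dial timer, 51 x 67 x 66 mm, loose, beside the stand on the side where the jar is not. Origin: centre of its underside.
- dropper: bystander: brown dropper bottle, 34 mm in diameter, 78 mm high, loose, behind the stand on the left. Origin: centre of its underside.
- dish: bystander: covered petri dish, 65 mm in diameter, 14 mm high, loose, behind the stand on the right. Origin: centre of its underside.

How it is judged:
By the outcome, as a careful person would: the job done as asked, in the order asked, and still so for the second after the job is handed in, while the arm keeps its last pose, push and grip.
It also fails if it takes over 56 s, if anything falls off the work surface, if the arm or the gripper's body presses on something with over 40 N, if the wrist force passes 120 N, or if a joint passes its speed limit or range.

### The arm

A 6-joint arm with a two-finger parallel gripper is mounted at the origin on a cart in front of the work surface, level with it; the furniture and walls round the work are solid. World frame = base frame: x ahead of the robot, y to its left, z up, the work surface at z = 0. Lengths are in mm, angles in rad, forces in N, time in s.
With the tool pointing down it reaches from about 300 to 775 mm from the base axis. Payload 14.6 kg.
Tool frame: the origin (TCP) lies on the centre line of the jaws, within the pads' length; the fingertips stand 19 mm ahead of it and the grasp point (between the pads) is the TCP (bot.tip_reach is the distance from the TCP to the fingertips, in mm); y points along the fingers, x is the direction in which the jaws open and shut, and the axes are right-handed (so a half turn about y gives the same grasp; the last joint's range is limited). The gripper opens to 85 mm and grips with 20 to 120 N. Pads are 22 mm wide; open, the fingers measure 114 mm over their backs; the gripper's body (76 mm by 85 mm) begins 54 mm behind the grasp point. The pads swing forward as they close: fully open they stand 13 mm farther back than shut.
Start: joints at [1.042, 0.3, 1.521, -0, 1.321, -0.067], TCP at [245.054, 492.38, 214.581] pointing down, gripper open.
Joint ranges: [-3.03, 3.03], [-0.79, 2.21], [0.23, 2.52], [-1.04, 4.18], [0, 3.07], [-2.55, 2.55]. Speed limits (rad/s): [2.22, 2.22, 2.57, 3.14, 3.14, 3.14].

### API

Orientations are given as a unit quaternion [w, x, y, z].
In Python, from rig import bot gives the robot as it stands. Calls block until the motion is done:
- bot.move_to(position, orientation): joint-space move of the TCP to a pose.
- bot.servo_line(position, attitude=None, speed=150, until_force=None): straight line of the TCP; attitude=None keeps the orientation; speed is the mean speed in mm/s. With until_force (N) it stops when the force on the tool has changed by that much, and returns True; else False.
- bot.move_joints(angles): joint-space move.
- bot.move_gripper(opening, grip_force=None): finger opening in mm; grip_force is the grip in N (None keeps the last); returns when the fingers have stopped.
- bot.dwell(seconds).
- bot.ik(position, orientation): joint angles nearest the present ones, or None.
- bot.read_state(): the state.
- bot.read_camera(name): name is "scene" or "top" or "wrist"; returns a dict with "image" (420x560x3 uint8, blue, green, red), "depth" (420x560 float32, mm along the optical axis (not along the pixel's ray), 0 where there is no reading), "fovy" (degrees; the focal length in pixels is half the picture's height over the tangent of half this angle, whatever the lens; pixels are square), "cx", "cy" (the principal point, pixels), "k1" (the pictures are not rectified: a ray, as slopes to the right and down, at radius r is drawn at 1 + k1 r^2 times it, then the intrinsics apply), "eye" and "attitude" of the camera in the world; the wrist camera has in their place "mount" (4x4, takes a point from camera to tool coordinates, whose origin is the TCP and whose axes are the tool frame's). Camera axes: x right, y down, z forward; pixel columns grow to the right and rows downward; lengths in mm; the calibration is good to about 2 mm. A picture is of the moment at which its call begins: read the wrist's pose just before it.
A pose or a line that the arm cannot do raises bot.MotionError and nothing moves.
- bot.finish_job(): hands the job in, once; it reports no verdict.
The state is a dict: "clock": time; "joint_positions": joint angles; "qvel": joint speeds; "effort": joint torques, N m; "ee_pos": TCP position; "tool_rot": TCP orientation; "ft_force": force on the tool from outside, world axes, zero at the start; "moment": the same for the moment, N m; "grip_width": finger opening in mm.
Only numpy, scipy, OpenCV 4.12 (cv2) and the standard library are available. Lean on these libraries where they do the work, as an engineer would, in place of code of your own. Each camera call takes 0.05 s, during which the arm holds its last target. There are 200 camera calls.

## Working session

There is one attempt and no reset: what is moved stays moved. The work goes in short steps, each a Python script; the robot and the scene stay as the last script left them, time stands still between calls to the robot, and variables do not carry over. Pictures are saved under pics/ and viewed, about 8 in all and at most 12, crops included, and the job is handed in when it is done.

```bash
ls; mkdir -p pics
cat > h.py <<'E'
import numpy as np, cv2, pickle
from scipy.spatial.transform import Rotation as R
def rot(q): return R.from_quat([q[1],q[2],q[3],q[0]])
def quat(r):
    q=r.as_quat(); return [float(v) for v in (q[3],q[0],q[1],q[2])]
def grab(bot,name,tag):
    s=bot.read_state(); c=bot.read_camera(name)
    if 'mount' in c:
        M=np.array(c['mount']); T=rot(s['tool_rot'])
        c['Rw']=T.as_matrix()@M[:3,:3]; c['e']=np.array(s['ee_pos'])+T.apply(M[:3,3])
    else: c['Rw']=rot(c['attitude']).as_matrix(); c['e']=np.array(c['eye'])
    pickle.dump(c,open(f'pics/{tag}.pkl','wb')); cv2.imwrite(f'pics/{tag}.png',c['image']); return c
def load(tag): return pickle.load(open(f'pics/{tag}.pkl','rb'))
def K(c):
    f=c['image'].shape[0]/2/np.tan(np.radians(c['fovy'])/2)
    return np.array([[f,0,c['cx']],[0,f,c['cy']],[0,0,1.]])
def slopes(c,u,v):
    k=K(c); p=np.array([(u-k[0,2])/k[0,0],(v-k[1,2])/k[0,0]]); q=p.copy()
    for _ in range(20): q=p/(1+c['k1']*(q@q))
    return q
def ray(c,u,v):
    d=c['Rw']@np.r_[slopes(c,u,v),1]; return c['e'],d
def at_z(c,u,v,z):
    e,d=ray(c,u,v); return e+d*(z-e[2])/d[2]
def deproj(c,u,v,w=1):
    u0,v0=int(round(u)),int(round(v)); z=c['depth'][v0-w:v0+w+1,u0-w:u0+w+1]; z=np.median(z[z>0]) if (z>0).any() else np.nan
    e,d=ray(c,u,v); return e+d*z
def tri(*obs):
    A=np.zeros((3,3));b=np.zeros(3)
    for c,u,v in obs:
        e,d=ray(c,u,v); d=d/np.linalg.norm(d); P=np.eye(3)-np.outer(d,d); A+=P;b+=P@e
    x=np.linalg.solve(A,b)
    return x,[float(np.linalg.norm(np.cross(x-ray(*o)[0],ray(*o)[1]/np.linalg.norm(ray(*o)[1])))) for o in obs]
def proj(c,p):
    q=c['Rw'].T@(np.array(p)-c['e']); s=q[:2]/q[2]; s=s*(1+c['k1']*(s@s)); k=K(c); return k[0,0]*s+k[:2,2]
E
python3 - <<'E'
from h import *; from rig import bot
s=bot.read_state(); print(s['clock'],s['tool_rot'],s['ft_force'],s['grip_width'])
for n in('scene','top'):
    c=grab(bot,n,n+'0'); print(n,c['fovy'],c['cx'],c['cy'],c['k1'],c['e'],c['Rw'][:,2])
E
```

```text
pics
0.0 [-0.60096078  0.60135505  0.37190572 -0.37269878] [-0.13779296 -0.46818498  0.0703914 ] 85.44412446888623
scene 43.792975516550605 281.5005176218517 204.2702850936146 -0.1791448623715545 [266.38308743 613.15742946 850.71746491] [ 0.35641143 -0.55518489 -0.75149227]
top 57.76241370659182 281.5054092155043 213.59493336510477 -0.10362495713607432 [585.19145655   5.90790849 912.50031421] [ 0.03606666  0.00328766 -0.99934398]
```

View pics/scene0.png

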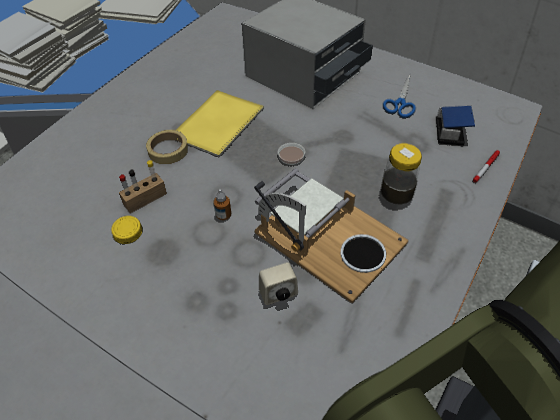

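View pics/top0.png

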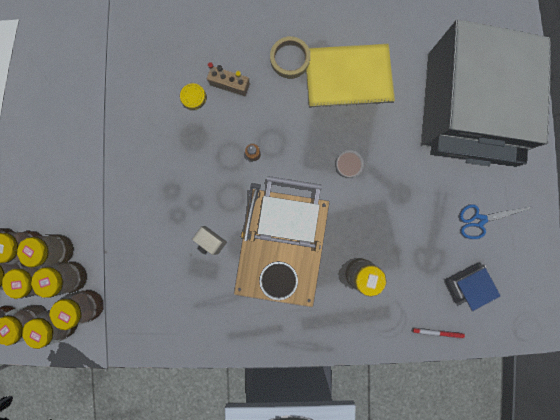

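Run:
```python
from h import *
for t,(x,y,w,h) in {'top0':(232,170,160,140),'scene0':(242,135,190,165)}.items():
    im=load(t)['image'][y:y+h,x:x+w]; k=4
    im=cv2.resize(im,None,fx=k,fy=k,interpolation=cv2.INTER_CUBIC)
    if im.shape[0]>600: im=im[:600]
    for i in range(0,w,20): cv2.putText(im,str(x+i),(i*k,10),0,.35,(0,0,255)); cv2.line(im,(i*k,12),(i*k,18),(0,0,255))
    for i in range(0,h,20): cv2.putText(im,str(y+i),(0,i*k+4),0,.35,(0,0,255)); cv2.line(im,(26,i*k),(32,i*k),(0,0,255))
    cv2.imwrite(f'pics/{t}_crop.png',im)
t,s=load('top0'),load('scene0')
print('lid',tri((t,371,281),(s,405,155)),deproj(t,371,281),deproj(s,405,155))
print('seat',tri((t,279,280.5),(s,363,253)),deproj(t,279,280.5))
```

```text
lid (array([ 468.57834447, -175.58237595,  116.87857641]), [0.2527385909069265, 0.25273859090681894]) [ 469.35810396 -174.1380658   123.74508243] [ 467.0539398  -168.67529245  123.14651095]
seat (array([459.14700494,  18.09741615,  10.8113628 ]), [0.6453994032761975, 0.6453994032761559]) [460.04778046  18.3554655   13.10457002]
```

View pics/top0_crop.png

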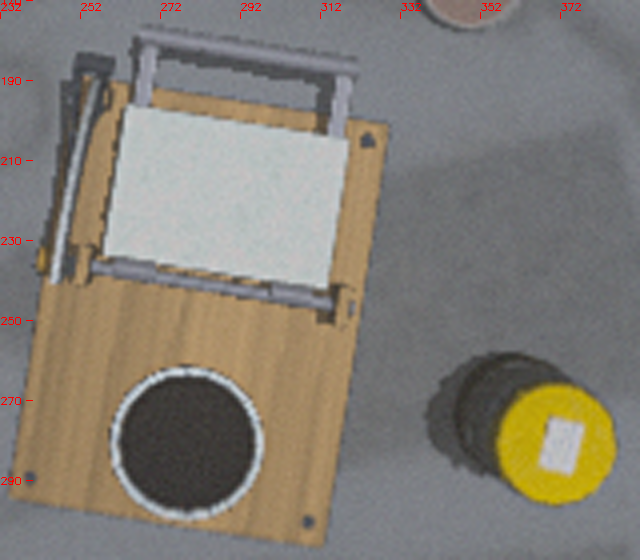

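View pics/scene0_crop.png

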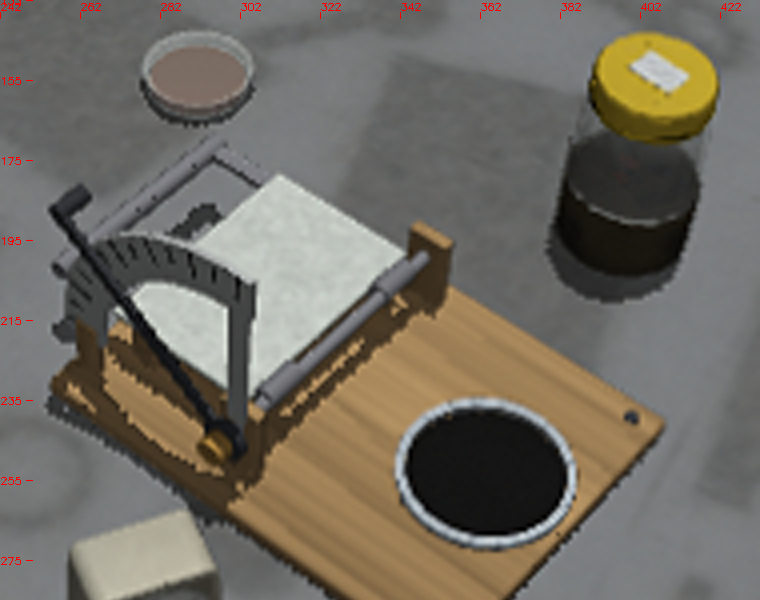

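Run:
```python
from h import *
t,s=load('top0'),load('scene0')
T=lambda x,y:(t,232+x/4,170+y/4); S=lambda x,y:(s,242+x/4,135+y/4)
P={}
for n,a,b in [('lid',(556,444),(655,80)),('seat',(187,443),(487,473)),('barL',(136,37),(62,266)),('barR',(356,68),(215,148)),('hinL',(92,267),(262,398)),('hinR',(345,303),(428,257)),('pin',(112,64),(86,193)),('armtip',(78,62),(60,211)),('screwR',(308,522),(631,417))]:
    x,r=tri(T(*a),S(*b)); P[n]=x; print(n,x.round(1),round(r[0],1), deproj(*T(*a)).round(1), deproj(*S(*b)).round(1))
c=[at_z(*T(*p),12) for p in [(12,498),(325,545),(388,122)]]; print(np.round(c,1))
ang=lambda v:np.degrees(np.arctan2(v[1],v[0]))
print('yaw', ang(c[2]-c[1]), ang(c[0]-c[1])-90, ang(P['barL']-P['barR'])-90, ang(P['hinL']-P['hinR'])-90)
for y in np.radians([-8,-9,-10]):
    X=np.array([np.cos(y),np.sin(y),0]); Y=np.array([-X[1],X[0],0])
    o1=(c[1]+X*145+Y*90); o2=P['seat']+95*X; print(np.degrees(y),'origin',o1.round(1),o2.round(1))
    for n in('pin','armtip','barL','barR','hinL','hinR'):
        d=P[n]-o2; print(n,(d@X).round(1),(d@Y).round(1),P[n][2].round(1),np.arctan2(P[n][2]-45,d@X).round(3))
# bystander depth points
print('timer',deproj(t,209,240),'dropper',deproj(t,252,152),'dish',deproj(t,349,164))
```

```text
lid [ 467.9 -176.   116.8] 0.5 [ 469.4 -174.1  123.7] [ 465.7 -169.5  123.1]
seat [458.1  18.4  11.1] 1.3 [459.4  19.   12.6] [456.6  18.8  12.7]
barL [693.8  41.4  50. ] 1.7 [702.   44.4  -1.8] [692.7  40.1  49. ]
barR [675.8 -84.   36.9] 0.4 [675.2 -82.9  46.3] [669.8 -74.6  48.1]
hinL [562.3  67.9  56.8] 3.5 [565.2  70.1  48. ] [562.2  60.8  48.8]
hinR [540.2 -74.4  35.2] 0.7 [542.1 -71.8  60.3] [535.6 -64.6  47.3]
pin [670.   50.8 125.8] 2.1 [672.2  52.  123.2] [666.6  52.  128.3]
armtip [672.   68.6 128.2] 1.3 [672.6  68.9 132.6] [668.7  70.9 131.8]
screwR [410.  -51.8  10.6] 0.8 [411.  -51.3  12.2] [408.8 -49.8  13.6]
[[ 428.8  123.2   12. ]
 [ 397.1  -61.1   12. ]
 [ 646.2 -104.5   12. ]]
yaw -9.879791516640818 -9.77340168041954 -8.175768645964837 -8.818177407198348
-8.0 origin [553.2   7.8  12. ] [552.1   5.2  11.1]
pin 110.4 61.6 125.8 0.632
armtip 109.8 79.5 128.2 0.648
barL 135.3 55.6 50.0 0.037
barR 134.9 -71.1 36.9 -0.06
hinL 1.4 63.5 56.8 1.455
hinR -0.7 -80.5 35.2 -1.641
-9.0 origin [554.4   5.1  12. ] [551.9   3.6  11.1]
pin 109.3 65.2 125.8 0.636
armtip 108.4 83.1 128.2 0.655
barL 134.3 59.6 50.0 0.037
barR 136.1 -67.1 36.9 -0.059
hinL 0.2 65.1 56.8 1.55
hinR 0.7 -78.8 35.2 -1.499
-10.0 origin [555.5   2.3  12. ] [551.6   1.9  11.1]
pin 108.1 68.7 125.8 0.642
armtip 106.9 86.6 128.2 0.661
barL 133.2 63.6 50.0 0.038
barR 137.2 -63.1 36.9 -0.059
hinL -0.9 66.8 56.8 1.647
hinR 2.1 -77.1 35.2 -1.363
timer [560.52415776 171.67991535  66.24911013] dropper [756.67334098  72.19435145  61.02583122] dish [ 732.26769762 -154.73109443   13.44426135]
```

```bash
cat >> h.py <<'E'
def down(psi,tilt=0,axis=None):
    c,s=np.cos(psi),np.sin(psi)
    r=R.from_matrix(np.array([[c,0,-s],[s,0,c],[0,-1,0]]))
    if tilt: r=R.from_rotvec(np.array(axis)*tilt)*r
    return r
E
python3 - <<'E'
from h import *; from rig import bot
print(bot.tip_reach, rot(bot.read_state()['tool_rot']).as_matrix().round(2))
c=bot.read_camera('wrist'); print(np.array(c['mount']).round(2),c['fovy'],c['k1'])
yw=np.radians(-9.8)
for d in range(-180,180,30):
    psi=yw+np.radians(d)
    Y=[-np.sin(yw),np.cos(yw),0]
    print(d,[None if q is None else np.round(q,2).tolist() for q in (bot.ik(p,quat(down(psi,t,Y))) for p,t in (([459,18,300],0),([468.5,-175,96],0),([685,-18,45],0),([660,-18,126],-.3)))])
E
```

```text
19.0 [[ 0.45 -0.   -0.9 ]
 [ 0.9  -0.    0.45]
 [-0.   -1.    0.  ]]
[[   1.     -0.     -0.      0.39]
 [   0.     -0.28    0.96 -159.92]
 [  -0.     -0.96   -0.28   69.83]
 [   0.      0.      0.      1.  ]] 59.86496884325865 -0.0661880266106977
-180 [None, None, None, None]
-150 [None, [-0.43, 0.33, 1.78, -0.0, 1.03, 2.36], None, None]
-120 [[-0.04, 0.04, 1.63, 0.0, 1.47, 2.22], [-0.43, 0.33, 1.78, -0.0, 1.03, 1.83], [-0.08, 0.76, 1.23, -0.0, 1.15, 2.19], [-0.07, 0.47, 1.53, -0.04, 0.84, 2.22]]
-90 [[-0.04, 0.04, 1.63, -0.0, 1.47, 1.7], [-0.43, 0.33, 1.78, -0.0, 1.03, 1.31], [-0.08, 0.76, 1.23, -0.0, 1.15, 1.66], [-0.07, 0.47, 1.53, -0.04, 0.84, 1.69]]
-60 [[-0.04, 0.04, 1.63, -0.0, 1.47, 1.18], [-0.43, 0.33, 1.78, -0.0, 1.03, 0.79], [-0.08, 0.76, 1.23, -0.0, 1.15, 1.14], [-0.07, 0.47, 1.53, -0.04, 0.84, 1.17]]
-30 [[-0.04, 0.04, 1.63, -0.0, 1.47, 0.65], [-0.43, 0.33, 1.78, -0.0, 1.03, 0.26], [-0.08, 0.76, 1.23, -0.0, 1.15, 0.61], [-0.07, 0.47, 1.53, -0.04, 0.84, 0.65]]
0 [[-0.04, 0.04, 1.63, -0.0, 1.47, 0.13], [-0.43, 0.33, 1.78, -0.0, 1.03, -0.26], [-0.08, 0.76, 1.23, -0.0, 1.15, 0.09], [-0.07, 0.47, 1.53, -0.04, 0.84, 0.12]]
30 [[-0.04, 0.04, 1.63, -0.0, 1.47, -0.39], [-0.43, 0.33, 1.78, -0.0, 1.03, -0.78], [-0.08, 0.76, 1.23, -0.0, 1.15, -0.43], [-0.07, 0.47, 1.53, -0.04, 0.84, -0.4]]
60 [[-0.04, 0.04, 1.63, -0.0, 1.47, -0.92], [-0.43, 0.33, 1.78, -0.0, 1.03, -1.31], [-0.08, 0.76, 1.23, -0.0, 1.15, -0.96], [-0.07, 0.47, 1.53, -0.04, 0.84, -0.93]]
90 [[-0.04, 0.04, 1.63, -0.0, 1.47, -1.44], [-0.43, 0.33, 1.78, -0.0, 1.03, -1.83], [-0.08, 0.76, 1.23, -0.0, 1.15, -1.48], [-0.07, 0.47, 1.53, -0.04, 0.84, -1.45]]
120 [[-0.04, 0.04, 1.63, -0.0, 1.47, -1.96], [-0.43, 0.33, 1.78, -0.0, 1.03, -2.35], [-0.08, 0.76, 1.23, -0.0, 1.15, -2.0], [-0.07, 0.47, 1.53, -0.04, 0.84, -1.97]]
150 [[-0.04, 0.04, 1.63, 0.0, 1.47, -2.49], None, [-0.08, 0.76, 1.23, -0.0, 1.15, -2.53], [-0.07, 0.47, 1.53, -0.04, 0.84, -2.5]]
```

Run:
```python
from h import *; from rig import bot
q=quat(down(np.radians(-9.8)))
bot.move_to([500,40,330],q); grab(bot,'wrist','w1')
bot.move_to([468.5,-175,240],q); grab(bot,'wrist','w2'); s=bot.read_state(); print(s['clock'],s['ee_pos'])
a,b=load('w1')['image'],load('w2')['image']
cv2.imwrite('pics/w12.png',np.vstack([cv2.resize(a,(800,600))[:300*2]]))
```

```text
3.1083 [ 469.18630803 -173.97888006  240.70649997]
```

View pics/w12.png

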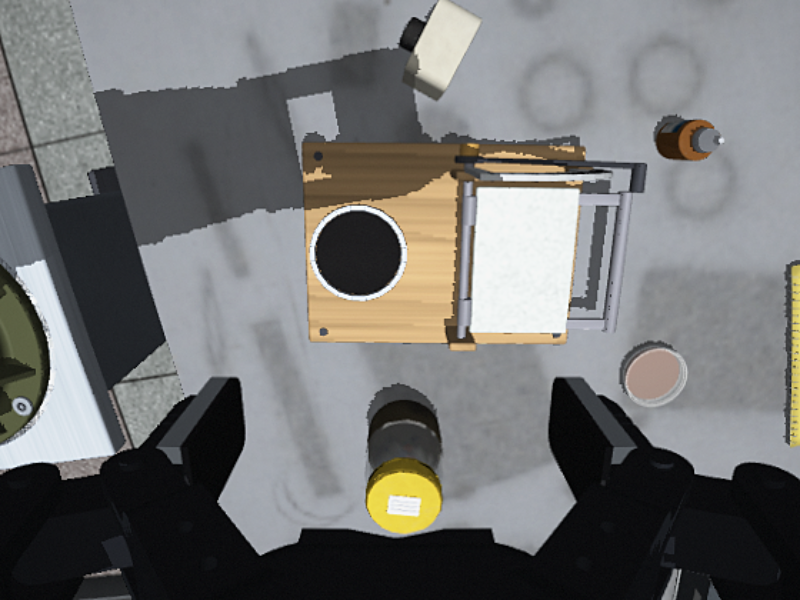

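View pics/w2.png

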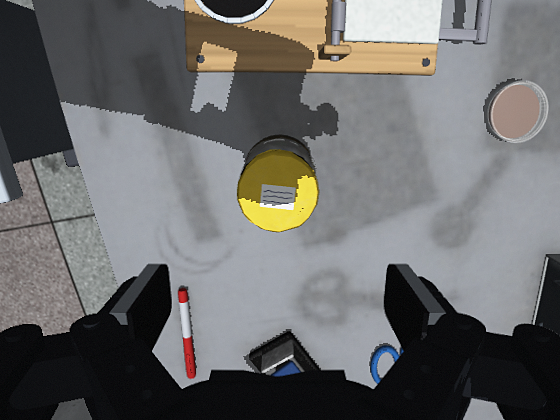

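Run:
```python
from h import *; from rig import bot
t,s,w1,w2=(load(n) for n in('top0','scene0','w1','w2'))
T=lambda x,y:(t,232+x/4,170+y/4); S=lambda x,y:(s,242+x/4,135+y/4); W=lambda x,y:(w1,x*.7,y*.7)
for n,o,z in [('lid',[T(556,444),S(655,80),W(404,497),(w2,278,192)],123),('seat',[T(187,443),S(487,473),W(358,252)],14.5),
 ('pin',[T(112,64),S(86,193),W(638,192)],None),('barL',[T(136,37),S(62,266),W(627,193)],45),('barR',[T(356,68),S(215,148),W(611,330)],45)]:
    x,r=tri(*o); print(n,x.round(1),np.round(r,1)); 
    if z: print('   atz',[at_z(*a,z).round(1).tolist() for a in o])
    print('   dep',[deproj(*a).round(1).tolist() for a in o])
st=bot.read_state(); print(st['ee_pos'],np.abs(st['qvel']).max())
# seat centre by dark-disc segmentation
for c,p in((w1,(250,176)),(t,(279,281))):
    m=(c['image'].max(2)<60).astype(np.uint8); k,l,st,ce=cv2.connectedComponentsWithStats(m); i=l[p[1],p[0]]; print(ce[i],st[i],at_z(c,*ce[i],12.5).round(1))
for c,p in((w1,(282,345)),(w2,(278,192)),(t,(371,275)),(s,(405,150))):
    hsv=cv2.cvtColor(c['image'],cv2.COLOR_BGR2HSV); m=((hsv[...,0]>18)&(hsv[...,0]<35)&(hsv[...,1]>150)).astype(np.uint8); k,l,st,ce=cv2.connectedComponentsWithStats(m)
    ys,xs=np.nonzero(l==l[p[1]+14,p[0]]); d=c['depth'][ys,xs]
    P=np.array([deproj(c,u,v,0) for u,v in zip(xs,ys)]); P=P[P[:,2]>119]; print('lidtop',P.mean(0).round(1),(P.max(0)+P.min(0)).round(1)/2,len(P))
```

```text
lid [ 468.8 -175.2  116.1] [0.8 1.8 1.4 1.3]
   atz [[469.2, -174.3, 123.0], [465.8, -169.7, 123.0], [470.5, -168.6, 123.0], [470.0, -172.6, 123.0]]
   dep [[469.4, -174.1, 123.7], [465.7, -169.5, 123.1], [470.5, -168.1, 123.7], [470.1, -172.4, 124.0]]
seat [458.8  19.2  10.9] [0.4 2.3 2.1]
   atz [[459.7, 18.9, 14.5], [456.2, 20.1, 14.5], [460.6, 21.4, 14.5]]
   dep [[459.4, 19.0, 12.6], [456.6, 18.8, 12.7], [460.3, 20.9, 11.9]]
pin [670.7  51.2 127. ] [1.2 3.2 2. ]
   dep [[672.2, 52.0, 123.2], [666.6, 52.0, 128.3], [670.2, 52.5, 133.1]]
barL [694.7  41.   51. ] [1.3 2.7 2.4]
   atz [[696.0, 42.5, 45.0], [694.9, 37.2, 45.0], [699.7, 39.0, 45.0]]
   dep [[702.0, 44.4, -1.8], [692.7, 40.1, 49.0], [696.9, 40.0, 51.5]]
barR [677.  -84.1  39. ] [1.2 2.5 3.6]
   atz [[675.3, -83.0, 45.0], [671.4, -77.3, 45.0], [678.4, -83.3, 45.0]]
   dep [[675.2, -82.9, 46.3], [669.8, -74.6, 48.1], [676.0, -80.5, 51.5]]
[ 469.18630803 -173.97888006  240.70649997] 0.007145990412722578
[250.27554745 176.73613139] [ 221  148   59   59 2740] [459.9  20.6  12.5]
[278.34065401 208.0549728 ] [     0      0    560    420 228895] [631.   16.1  12.5]
lidtop [503.9  48.8 409.8] [551.45 -60.25 282.  ] 47259
lidtop [ 471.1 -164.9  323.7] [ 469.5  -176.95  237.2 ] 46956
lidtop [ 470.5 -172.6  122.9] [ 470.1 -173.2  123.2] 561
lidtop [ 466.5 -168.9  123.2] [ 466.8  -174.05  124.05] 440
```

Run:
```python
from h import *; from rig import bot
q=quat(down(np.radians(-9.8)))
bot.servo_line([469.8,-173.3,150],speed=150)
print(bot.read_state()['ee_pos'])
print(bot.servo_line([469.8,-173.3,96],speed=80,until_force=8))
bot.dwell(.1); s=bot.read_state(); print(s['ee_pos'],s['ft_force'],rot(s['tool_rot']).as_matrix().round(3).tolist())
bot.move_gripper(60,60); s=bot.read_state(); print(s['grip_width'],s['ee_pos'],s['ft_force'],s['clock'])
grab(bot,'wrist','w3')
```

```text
[ 470.31621129 -173.21919273  150.93462705]
False
[ 470.08960231 -173.41842086   96.55159332] [-0.33916447 -0.38805196  0.54825936] [[0.985, 0.001, 0.17], [-0.17, -0.0, 0.985], [0.001, -1.0, -0.0]]
60.97380025205334 [ 470.11006092 -173.43982213   97.04844628] [-3.57374851  1.63726051 10.58821006] 5.15
```

View pics/w3.png

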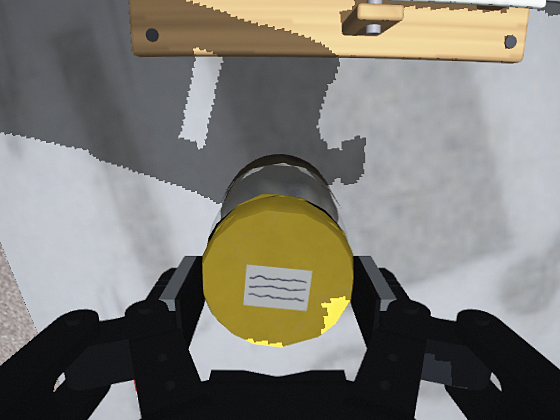

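Run:
```python
from h import *; from rig import bot
def st(n): s=bot.read_state(); print(n,np.round(s['grip_width'],2),np.round(s['ee_pos'],2),np.round(s['ft_force'],2),round(s['clock'],2))
bot.move_gripper(50,60); st('tight')
bot.move_gripper(85); st('open')
bot.servo_line([469.8,-173.3,121.5],speed=80); bot.dwell(.2); st('up')
bot.move_gripper(40,60); bot.dwell(.2); st('closed')
grab(bot,'wrist','w4')
```

```text
tight 60.82 [ 470.13 -173.46   97.17] [-3.01  1.42 12.07] 5.42
open 84.93 [ 469.75 -173.29   95.89] [ 0.4  -0.4   0.16] 5.79
up 85.19 [ 469.59 -173.21  121.04] [0.02 0.47 0.6 ] 6.46
closed 40.2 [ 469.8  -173.28  121.5 ] [-0.04  0.31  0.58] 7.17
```

View pics/w4.png

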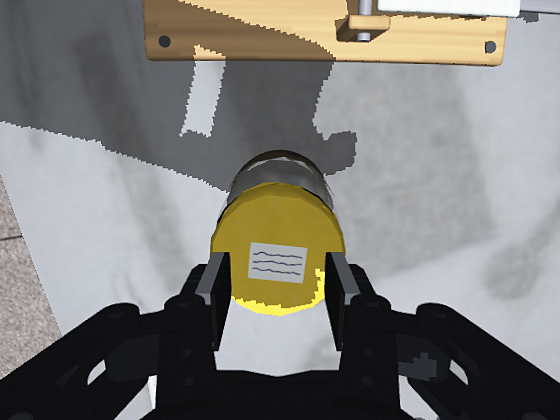

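The fingers closed over the lid without touching it, so the fingertips are higher than the TCP frame says. I'll measure the real tip offset with a light touch on the lid.

Run:
```python
from h import *; from rig import bot
def st(n): s=bot.read_state(); print(n,np.round(s['grip_width'],2),np.round(s['ee_pos'],2),np.round(s['ft_force'],2),round(s['clock'],2))
print(bot.servo_line([469.8,-173.3,85],speed=30,until_force=3)); st('touch')
p=bot.read_state()['ee_pos']
bot.servo_line([469.8,-173.3,p[2]+8],speed=60); st('up')
c=load('w4'); 
# depth of pad tips / lid in w4
M=np.array(c['mount'])
for u,v in((221,256),(224,300),(337,256),(222,340),(280,262)):
    z=c['depth'][v,u]; print((u,v),z,(M[:3,:3]@(np.r_[slopes(c,u,v),1]*z)+M[:3,3]).round(1))
```

```text
True
touch 39.87 [ 470.51 -173.5   105.08] [ 0.47 -0.02  7.92] 7.89
up 40.32 [ 469.86 -173.34  113.26] [ 0.73 -0.58 -0.04] 8.18
(221, 256) 143.67593 [-22.2 -27.3  11.5]
(224, 300) 136.48886 [-20.1 -38.5  -1.6]
(337, 256) 144.47887 [ 23.7 -26.5  11.1]
(222, 340) 326.0012 [ -50.1  120.1 -136.3]
(280, 262) 171.39197 [ 1.3 -2.5 -2.6]
```

Run:
```python
from h import *; from rig import bot
def st(n): s=bot.read_state(); print(n,np.round(s['grip_width'],2),np.round(s['ee_pos'],2),np.round(s['ft_force'],2),round(s['clock'],2))
yw=np.radians(-9.8); Y=[-np.sin(yw),np.cos(yw),0]
bot.move_gripper(85)
print(bot.servo_line([469.8,-173.3,86],speed=60,until_force=6)); bot.dwell(.1); st('down')
bot.move_gripper(50,90); bot.dwell(.2); st('grip')
grab(bot,'wrist','w5')
for t in (.7,-.7): print(t,bot.ik([470,-173,230],quat(down(yw,t,Y))))
```

```text
False
down 84.97 [ 469.98 -173.37   86.26] [-0.55  0.09 -0.02] 9.4
grip 61.25 [ 470.32 -173.55   87.15] [-2.51  0.52 10.55] 9.96
0.7 [-0.3619482   0.60027172  1.19910171 -0.13675591  2.02946546 -0.20760484]
-0.7 [-0.55223278 -0.14749204  2.11539348  0.4680874   0.56001276 -0.70214305]
```

Run:
```python
from h import *; from rig import bot
def st(n): s=bot.read_state(); print(n,np.round(s['grip_width'],2),np.round(s['ee_pos'],2),np.round(s['ft_force'],2),np.degrees(np.arccos(-rot(s['tool_rot']).apply([0,1,0])[2])).round(1),round(s['clock'],2))
yw=np.radians(-9.8); Y=[-np.sin(yw),np.cos(yw),0]
bot.servo_line([470.3,-173.5,130],speed=60); st('lift')
bot.servo_line([470.3,-173.5,230],speed=120); st('up')
bot.move_to([470.3,-173.5,230],quat(down(yw,.7,Y))); st('tilt')
grab(bot,'scene','s_tilt')
bot.dwell(1.5); st('held'); grab(bot,'scene','s_tilt2')
bot.move_to([470.3,-173.5,230],quat(down(yw))); bot.dwell(.2); st('level')
grab(bot,'scene','s_lev'); grab(bot,'wrist','w_lev'); 
a=[load(n)['image'][60:260,240:440] for n in('s_tilt','s_tilt2','s_lev')]
im=np.hstack([cv2.resize(x,(260,260),interpolation=cv2.INTER_CUBIC) for x in a]); w=load('w_lev')['image']
w=cv2.resize(w,(413,310)); im2=np.zeros((310,780,3),np.uint8); im2[:,:413]=w; w3=cv2.resize(load('w5')['image'],(367,275)); im2[:275,413:]=w3
cv2.imwrite('pics/tilt.png',np.vstack([im,im2]))
```

```text
lift 60.6 [ 470.14 -173.43  129.68] [ 0.88  0.26 -1.85] 0.0 10.89
up 61.37 [ 470.01 -173.39  229.18] [-0.09 -0.19 -2.02] 0.1 11.88
tilt 60.9 [ 470.32 -173.53  229.41] [-0.3   0.38 -1.01] 40.0 12.58
held 61.3 [ 470.31 -173.51  230.01] [-0.37 -0.48 -1.67] 40.1 14.13
level 60.97 [ 470.61 -173.53  229.11] [-0.14  0.3  -2.38] 0.2 15.09
```

View pics/tilt.png

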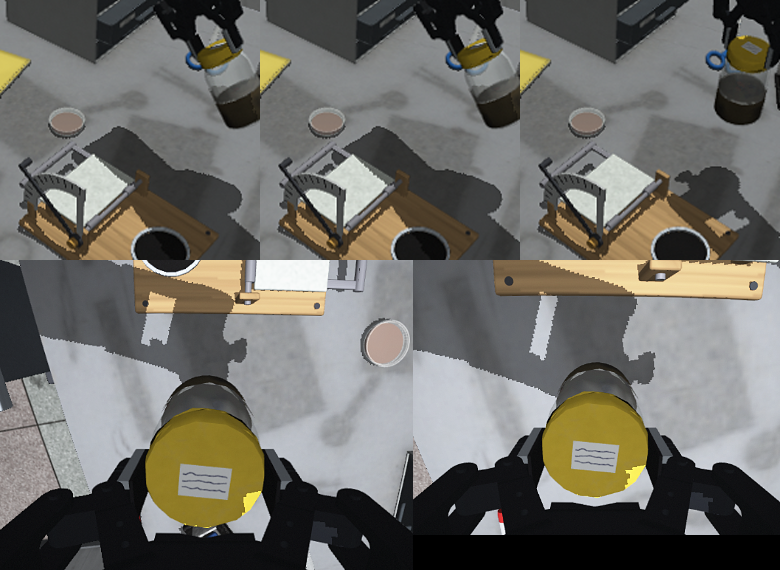

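Run:
```python
from h import *; from rig import bot
def st(n): s=bot.read_state(); print(n,np.round(s['grip_width'],2),np.round(s['ee_pos'],2),np.round(s['ft_force'],2),round(s['clock'],2))
c=load('w_lev'); M=np.array(c['mount']); hsv=cv2.cvtColor(c['image'],cv2.COLOR_BGR2HSV)
ys,xs=np.nonzero((hsv[...,0]>18)&(hsv[...,0]<35)&(hsv[...,1]>120)&(c['depth']<200)&(c['depth']>100))
P=np.array([M[:3,:3]@(np.r_[slopes(c,u,v),1]*c['depth'][v,u])+M[:3,3] for u,v in zip(xs,ys)])
y0=np.median(P[:,1]); Q=P[abs(P[:,1]-y0)<2]; lo,hi=np.percentile(Q,[.3,99.7],axis=0); print('lid in tool',lo.round(1),hi.round(1),((lo+hi)/2).round(1))
bot.move_to([459.9,19.7,200],quat(down(np.radians(-9.8)))); st('over')
bot.servo_line([459.9,19.7,120],speed=100)
bot.dwell(.15); st('near'); grab(bot,'wrist','w6')
grab(bot,'scene','s6'); grab(bot,'top','t6')
a=cv2.resize(load('s6')['image'][150:300,270:430],(427,400),interpolation=cv2.INTER_CUBIC); b=cv2.resize(load('t6')['image'][230:330,225:325],(360,360))
im=np.zeros((400,790,3),np.uint8); im[:,:427]=a; im[:360,430:]=b; cv2.imwrite('pics/near.png',im)
```

```text
lid in tool [-30.2 -38.1 -30.1] [ 30.3 -34.3  30.8] [  0.1 -36.2   0.4]
over 60.99 [460.19  19.32 200.18] [ 0.71 -0.27 -2.49] 15.99
near 60.93 [460.19  19.68 120.56] [ 0.15 -0.57 -2.49] 17.09
```

View pics/near.png

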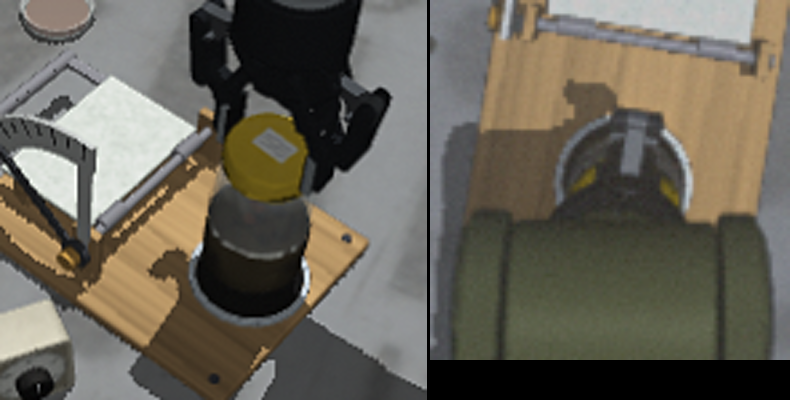

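Run:
```python
from h import *; from rig import bot
def st(n): s=bot.read_state(); print(n,np.round(s['grip_width'],2),np.round(s['ee_pos'],2),np.round(s['ft_force'],2),round(s['clock'],2))
print(bot.servo_line([459.8,19.8,94],speed=25,until_force=4)); st('contact'); bot.dwell(.1); st('settled')
```

```text
True
contact 60.61 [459.88  19.83  99.19] [-1.25 -0.73  5.75] 18.03
settled 61.19 [459.88  19.81  99.2 ] [-1.24  0.98  4.84] 18.13
```

Run:
```python
from h import *; from rig import bot
def st(n): s=bot.read_state(); print(n,np.round(s['grip_width'],2),np.round(s['ee_pos'],2),np.round(s['ft_force'],2),round(s['clock'],2))
bot.move_gripper(85); bot.dwell(.1); st('open')
bot.servo_line([459.8,19.8,205],speed=120); st('up')
q=quat(down(np.radians(-9.8)))
bot.move_gripper(30)
bot.move_to([640,-25,200],q); bot.dwell(.3); st('view'); grab(bot,'wrist','w7')
grab(bot,'scene','s7')
cv2.imwrite('pics/w7b.png',cv2.resize(load('w7')['image'],(800,600),interpolation=cv2.INTER_CUBIC))
```

```text
open 85.44 [459.31  19.81  98.66] [-0.11  0.17 -1.69] 18.6
up 85.07 [459.48  19.81 204.28] [-1.06  0.   -0.62] 19.63
view 30.56 [639.66 -24.74 200.78] [0.02 0.47 0.49] 21.27
```

View pics/w7b.png

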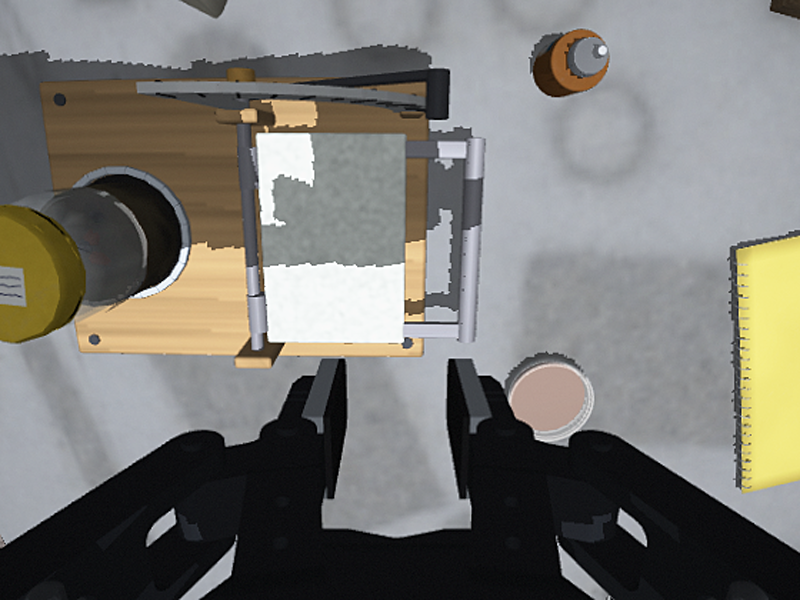

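```bash
cat > fit.py <<'E'
from h import *; from scipy.optimize import least_squares
t,s,w1,w7=(load(n) for n in('top0','scene0','w1','w7'))
T=lambda x,y:(232+x/4,170+y/4); S=lambda x,y:(242+x/4,135+y/4); W=lambda x,y:(x*.7,y*.7)
cams=[t,s,w1,w7]
obs={'seat':[T(187,443),S(487,473),W(358,252),None],'pin':[T(112,64),S(86,193),W(638,192),W(438,117)],
'barL':[T(136,37),S(62,266),W(627,193),W(477,140)],'barR':[T(356,68),S(215,148),W(611,330),W(467,341)]}
def pts(p):
    ox,oy,yw,th,h=p[:5]; X=np.array([np.cos(yw),np.sin(yw),0]);Y=np.array([-X[1],X[0],0]);o=np.array([ox,oy,0])
    f=lambda a,b,z:o+a*X+b*Y+np.array([0,0,z])
    return {'seat':f(-95,0,14.5),'pin':f(135*np.cos(th),70,45+135*np.sin(th)),'barL':f(135,h,45),'barR':f(135,-h,45)}
def res(p):
    P=pts(p); b=p[5:].reshape(4,2); r=[]
    for n in obs:
        for i,u in enumerate(obs[n]):
            if u is not None: r+=list(proj(cams[i],P[n])+b[i]-u)
    return np.r_[r,p[5:]/1.5]
if __name__=='__main__':
    q=least_squares(res,np.r_[553,4,-.17,.65,62,np.zeros(8)],loss='soft_l1')
    J=q.jac; sd=np.sqrt(np.diag(np.linalg.inv(J.T@J))[:5])
    print(q.x.round(3),sd.round(3),q.cost); print(res(q.x)[:-8].reshape(-1,2).round(1).tolist())
    print('pin dep w7',[deproj(w7,438*.7,y*.7).round(1).tolist() for y in(80,100,112)], 'bar',[deproj(w7,a*.7,b*.7).round(1).tolist() for a,b in((477,145),(471,240),(467,335))])
    # lid of standing jar
    print('jar lid top', deproj(w7,20*.7,285*.7), 's7', [deproj(load('s7'),u,v).round(1).tolist() for u,v in((363,180),(366,200))])
E
python3 fit.py
```

```text
[ 5.54651e+02  3.06600e+00 -1.83000e-01  6.74000e-01  6.22090e+01
  1.14000e-01  4.30000e-01  1.77000e+00  8.97000e-01  6.34000e-01
  1.62000e-01  2.58000e-01  3.05000e-01] [1.133 1.107 0.005 0.011 0.58 ] 6.434536424513826
[[-0.5, -0.2], [-0.6, -0.1], [1.2, 0.8], [-0.4, 0.6], [-0.4, -0.1], [-0.1, -0.6], [0.1, 0.7], [1.3, -0.8], [-0.4, 0.9], [-0.1, -0.3], [-0.1, 0.0], [-0.0, 0.1], [1.2, -1.4], [-1.1, 0.0], [-0.1, -1.0]]
pin dep w7 [[673.1, 67.1, 133.9], [671.9, 59.4, 133.6], [671.2, 54.7, 134.0]] bar [[697.6, 36.7, 51.7], [686.8, -17.6, 51.2], [676.2, -77.3, 51.7]]
jar lid top [469.62856017  14.9330417  135.84177242] s7 [[551.0, -173.8, -0.4], [517.9, -120.1, 2.2]]
```

```bash
cat > flap.py <<'E'
from h import *; from rig import bot
def st(n): s=bot.read_state(); print(n,np.round(s['grip_width'],2),np.round(s['ee_pos'],2),np.round(s['ft_force'],2),np.round(s['moment'],2),round(s['clock'],2),flush=True); return s
yw=-.183; X=np.array([np.cos(yw),np.sin(yw),0]); Y=np.array([-X[1],X[0],0]); O=np.array([554.2,3.3,45.3])
def pose(th,k=.6,g=30,r=135,y=-5):
    rr=down(yw,-k*th,Y); return list(O+r*(np.cos(th)*X+np.array([0,0,np.sin(th)]))+y*Y+g*rr.apply([0,1,0])),quat(rr)
E
python3 - <<'E'
from flap import *
for th in(0,.35,.67): print(bot.ik(*pose(th)))
p,q=pose(0); p=np.array(p)+1.5*X
bot.move_to(list(p+[0,0,75]),q)
print(bot.servo_line(list(p),q,speed=60,until_force=8)); bot.dwell(.1); st('down'); grab(bot,'wrist','w8')
bot.move_gripper(0,50); bot.dwell(.2); s=st('grip'); grab(bot,'wrist','w9')
d=np.array(s['ee_pos'])-O; print('r',d@X,'y',d@Y,'g',-d[2])
E
```

```text
[-9.14848128e-02  8.02697587e-01  1.23807055e+00 -4.44089210e-16
  1.10082452e+00  9.15151872e-02]
[-0.0832909   0.63728846  1.41669874 -0.02695351  0.8787968   0.11473351]
[-0.07217269  0.48277029  1.59960971 -0.07058084  0.66063124  0.15782187]
False
down 30.26 [687.71 -26.48  15.71] [ 0.03 -0.41  0.81] [-0.03  0.   -0.04] 23.43
grip 9.9 [685.56 -26.07  15.51] [-20.1    2.94  12.23] [0.34 3.28 0.05] 23.99
r 134.51591382800476 y -4.973991459184394 g 29.789069620457134
```

```bash
sed -i 's/554.2,3.3,45.3\])/554.2,3.3,45.3])-.6*X/' flap.py
cat >> flap.py <<'E'
def ang(s,g=30): 
    b=np.array(s['ee_pos'])-g*rot(s['tool_rot']).apply([0,1,0])-O; return np.arctan2(b[2],b@X),np.hypot(b[2],b@X)
E
python3 - <<'E'
from flap import *
bot.servo_line(*pose(0),speed=40); s=st('c'); print(ang(s))
for th in (.11,.22,.33,.44,.55,.61,.66):
    bot.servo_line(*pose(th),speed=60); s=st(th); print(ang(s))
    if np.linalg.norm(s['ft_force'])>45: print('STOP'); break
bot.dwell(.3); s=st('end'); print(ang(s)); 
grab(bot,'wrist','w10'); grab(bot,'scene','s10'); grab(bot,'top','t10')
a=load('s10')['image'][150:250,240:380]; a=cv2.resize(a,(560,400),interpolation=cv2.INTER_CUBIC)
w=load('w10')['image']; im=np.zeros((600,800,3),np.uint8); im[:300,:400]=cv2.resize(w,(400,300)); im[:300,400:]=cv2.resize(load('t10')['image'][160:280,210:370],(400,300))
a=load('s10')['image'][160:235,240:440]; im[300:,:]=cv2.resize(a,(800,300),interpolation=cv2.INTER_CUBIC); cv2.imwrite('pics/fin.png',im)
E
```

```text
c 10.06 [685.52 -26.06  15.58] [-1.98  0.23  3.51] [0.02 0.27 0.1 ] 24.29
(np.float64(0.002041590742332997), np.float64(135.06871436144132))
0.11 9.91 [686.67 -26.28  30.22] [ 2.1  -0.35 -2.38] [-0.01 -0.53  0.07] 24.69
(np.float64(0.11021342965328002), np.float64(135.08888010056998))
0.22 10.02 [686.32 -26.26  44.91] [ 3.46 -0.85 -3.19] [-0.06 -0.85  0.02] 25.09
(np.float64(0.21886002189701367), np.float64(135.1840368183866))
0.33 10.2 [684.27 -25.88  59.58] [ 4.54 -1.14 -2.12] [-0.14 -0.79  0.08] 25.49
(np.float64(0.3291481041387476), np.float64(135.1877459856877))
0.44 9.87 [680.69 -25.26  73.77] [ 5.12 -0.59  0.04] [-0.17 -0.76  0.03] 25.88
(np.float64(0.43882213849022705), np.float64(135.19122545314357))
0.55 9.97 [675.68 -24.3   87.49] [ 4.77 -0.75  1.5 ] [-0.21 -0.75 -0.  ] 26.27
(np.float64(0.5489669728192653), np.float64(135.25678806105864))
0.61 9.78 [672.41 -23.72  94.61] [ 5.58 -0.91  1.05] [-0.24 -0.96 -0.02] 26.56
(np.float64(0.6083097060120581), np.float64(135.316114790959))
0.66 9.86 [669.34 -23.15 100.38] [ 5.92 -1.56 -0.32] [-0.28 -1.06 -0.03] 26.82
(np.float64(0.6580230473725477), np.float64(135.3503166763424))
end 10.02 [669.49 -23.19 100.17] [ 6.44 -2.    0.98] [-0.31 -1.14 -0.01] 27.12
(np.float64(0.6560477270066156), np.float64(135.35045869674303))
```

Run:
```python
from flap import *
Yc=O@Y
def cloud(tag):
    c=load(tag); k=K(c); h,w=c['depth'].shape; u,v=np.meshgrid(np.arange(w,dtype=float),np.arange(h,dtype=float))
    p=np.dstack([(u-k[0,2])/k[0,0],(v-k[1,2])/k[0,0]]); q=p.copy()
    for _ in range(10): q=p/(1+c['k1']*(q**2).sum(2,keepdims=True))
    P=(np.dstack([q,np.ones((h,w))])*c['depth'][...,None])@c['Rw'].T+c['e']; d=P-O
    return d@X,d@Y,d[...,2],u,v,c['depth']>0
for tag in('w10','s10','t10','w7','w1','scene0','top0'):
    a,b,z,u,v,ok=cloud(tag); r=np.hypot(a,z); th=np.arctan2(z,a); m=ok&(r>122)&(r<152)&(th>.4)&(th<.95)
    print(tag)
    for lo,hi in((-60,-52),(20,34),(34,46),(46,54),(54,60),(60,66),(66,72),(72,80),(80,90)):
        n=m&(b>lo)&(b<hi)
        if n.sum()>2: 
            # fit axis: circle of known radius in (a,z)
            rad=5 if lo>=66 else 6
            from scipy.optimize import least_squares
            A,Z=a[n],z[n]; e=load(tag)['e']-O; f=lambda x:np.hypot(A-135*np.cos(x[0]),Z-135*np.sin(x[0]))-rad
            x=least_squares(f,[.66],loss='soft_l1').x
            print((lo,hi),n.sum(),'th fit',x.round(3),'med th',np.median(th[n]).round(3),'max',np.percentile(th[n],95).round(3),'u,v',u[n].mean().round(0),v[n].mean().round(0))
```

```text
w10
(20, 34) 1139 th fit [0.648] med th 0.685 max 0.696 u,v 277.0 210.0
(34, 46) 1083 th fit [0.648] med th 0.685 max 0.696 u,v 277.0 175.0
(46, 54) 921 th fit [0.649] med th 0.682 max 0.696 u,v 272.0 145.0
(54, 60) 959 th fit [0.65] med th 0.676 max 0.695 u,v 266.0 126.0
(60, 66) 454 th fit [0.648] med th 0.681 max 0.695 u,v 271.0 112.0
(66, 72) 279 th fit [0.667] med th 0.696 max 0.708 u,v 275.0 84.0
(72, 80) 773 th fit [0.667] med th 0.697 max 0.709 u,v 275.0 67.0
(80, 90) 1339 th fit [0.67] med th 0.698 max 0.709 u,v 265.0 37.0
s10
(20, 34) 39 th fit [0.65] med th 0.684 max 0.708 u,v 278.0 171.0
(34, 46) 32 th fit [0.653] med th 0.686 max 0.71 u,v 273.0 174.0
(46, 54) 30 th fit [0.66] med th 0.685 max 0.709 u,v 270.0 178.0
(54, 60) 25 th fit [0.655] med th 0.682 max 0.704 u,v 268.0 180.0
(60, 66) 21 th fit [0.651] med th 0.673 max 0.706 u,v 265.0 181.0
(66, 72) 9 th fit [0.672] med th 0.7 max 0.714 u,v 263.0 183.0
(72, 80) 19 th fit [0.678] med th 0.701 max 0.726 u,v 261.0 184.0
(80, 90) 42 th fit [0.681] med th 0.695 max 0.719 u,v 257.0 188.0
t10
(-60, -52) 35 th fit [0.643] med
[... 661 characters left out ...]
 0.695 max 0.708 u,v 306.0 71.0
(80, 90) 382 th fit [0.671] med th 0.697 max 0.709 u,v 302.0 55.0
w1
(66, 72) 30 th fit [0.666] med th 0.698 max 0.706 u,v 445.0 133.0
(72, 80) 80 th fit [0.667] med th 0.697 max 0.712 u,v 446.0 127.0
(80, 90) 142 th fit [0.669] med th 0.698 max 0.708 u,v 444.0 118.0
scene0
(66, 72) 12 th fit [0.667] med th 0.693 max 0.706 u,v 263.0 183.0
(72, 80) 17 th fit [0.67] med th 0.7 max 0.725 u,v 260.0 184.0
(80, 90) 40 th fit [0.68] med th 0.694 max 0.719 u,v 257.0 188.0
top0
(66, 72) 8 th fit [0.661] med th 0.669 max 0.695 u,v 259.0 186.0
(72, 80) 19 th fit [0.66] med th 0.685 max 0.699 u,v 257.0 186.0
(80, 90) 31 th fit [0.666] med th 0.69 max 0.707 u,v 252.0 186.0
```

Run:
```python
from flap import *
from scipy.optimize import least_squares
bot.servo_line(*pose(.6795),speed=20); bot.dwell(.4); s=st('end'); print(ang(s))
for cam,tag in(('wrist','w11'),('scene','s11'),('top','t11')):
    c=grab(bot,cam,tag); h,w=c['depth'].shape; k=K(c)
    vv,uu=np.nonzero(c['depth']>0); uv=np.stack([uu,vv],1).astype(float)
    p=(uv-k[:2,2])/k[0,0]; q=p.copy()
    for _ in range(10): q=p/(1+c['k1']*(q**2).sum(1,keepdims=True))
    d=(np.c_[q,np.ones(len(q))]*c['depth'][vv,uu][:,None])@c['Rw'].T+c['e']-O
    a,b,z=d@X,d@Y,d[:,2]; r=np.hypot(a,z); th=np.arctan2(z,a); m=(r>122)&(r<152)&(th>.4)&(th<.95)
    for lo,hi,rad in((34,60,6),(67,80,5)):
        n=m&(b>lo)&(b<hi); f=lambda x:np.hypot(a[n]-135*np.cos(x[0]),z[n]-135*np.sin(x[0]))-rad
        print(tag,lo,least_squares(f,[.66],loss='soft_l1').x.round(4))
s=load('s11')['image']; im=np.zeros((600,800,3),np.uint8)
im[:300,:400]=cv2.resize(load('w11')['image'],(400,300)); im[:300,400:]=cv2.resize(load('t11')['image'][130:310,190:430],(400,300))
im[300:]=cv2.resize(s[130:310,200:440],(400*2,300*2),interpolation=cv2.INTER_CUBIC)[100:400]
cv2.imwrite('pics/fin2.png',im)
```

```text
end 9.83 [668.13 -22.95 102.44] [ 4.78 -1.42  1.5 ] [-0.27 -0.79  0.03] 27.94
(np.float64(0.6762538571717718), np.float64(135.33582562317892))
w11 34 [0.6668]
w11 67 [0.6673]
s11 34 [0.6739]
s11 67 [0.6734]
t11 34 [0.6595]
t11 67 [0.6625]
```

View pics/fin2.png

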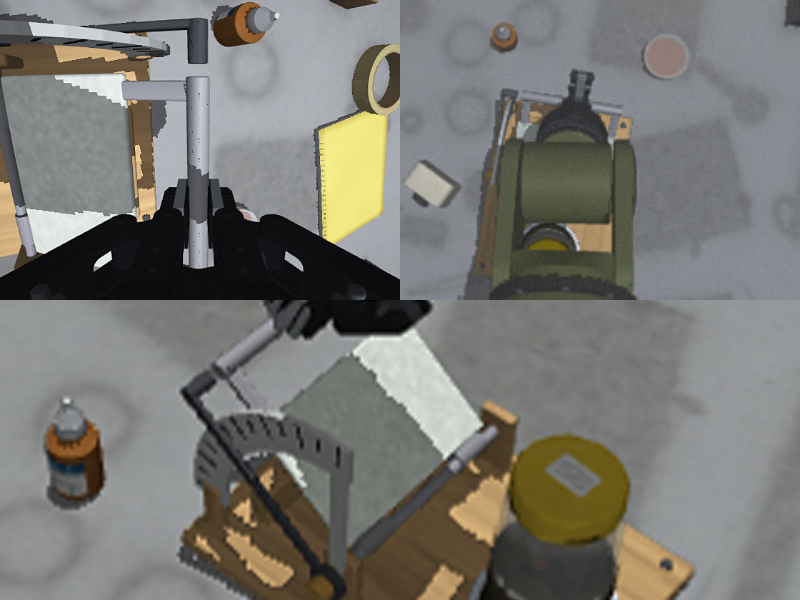

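The bar end at (197,80) in the wrist view faces the pin at (197,60), and in the scene view they lie on one line. The jar stands upright in its ring, and the timer, dropper and dish haven't moved. Handing in.

```bash
python3 -c "
from rig import bot
bot.finish_job(); s=bot.read_state(); print(s['clock'],s['grip_width'])"
```

```text
the job is handed in; nothing more can be done
the job is handed in; nothing more can be done
```

The job is done and handed in at about 28 s on the robot's clock. I lifted the jar by its lid, tipped it to 40° and held it there for 1.5 s. Then I levelled it, stood it in the seat and let go. After that I raised the flap by its bar to the pointer, and the gripper was still holding it there at hand-in.

**Last checks**
- **Flap against pointer:** the angles agree to about 0.003 rad or better. The wrist view gives 0.667 for both, the scene view 0.674 and 0.673, and the top view 0.660 and 0.663.
- **Pointer:** it still reads about 0.667, as before.
- **Jar:** it touched down at floor height in the seat (about 12 mm), not on the ring. It stands upright with its lid top at 136 mm (about 135 expected).
- **Bystanders:** the dropper and dish look unmoved in the last views; the timer shows only in the top view and also looks in place.
- **Forces:** the highest force I read was about 23 N, when the jaws closed on the bar. It dropped to about 4 N once I re-centred the arm.

**What disagreed**
- **Fingertip position:** the fingertips stand about 18 mm behind the stated TCP, not 19 mm ahead of it. My first closing on the jar caught only the rim of the lid, and the second closed on air above it. I measured the offset with a light touch on the lid (about 8 N) and gripped again; the jar did not move.
- **Gripper width:** it read about 2–3 mm less than the true sizes (61 for the 64 mm lid, 10 for the 12 mm bar).

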